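Take the melted chocolate pen and hold it ready over the biscuit

TASK

The chocolate in the pen warmer has melted: first slide the orange heat selector on its front ledge all the way back to the keep-warm end (the end marked with one white dot, not three), so that the other colours do not overheat. Then draw the dark brown decorating pen out of its well, tilt it to about 45 degrees as for writing, nozzle down, and hold it raised with the nozzle about 3 cm above the middle of the plain rectangular biscuit. Finish like that, holding the pen still in the air; leave the other pens, the plates, the biscuits and everything else on the table as they are.

Things in the scene. Friction and masses are not known exactly. Their poses are not given: they have to be found in the camera images.
- heat_slide (a joint): heat selector of the warmer, m: 0 at the keep-warm end stop (one dot), grows to 0.060 at the melt end stop (three dots). Stiff: about 2 N to slide, stays where it is left. Starts at 0.030 to 0.058
- heat_grip (a point): centre of the selector's orange grip, 16 x 16 mm, 22 mm tall, just above the ledge (ledge top 45 mm, grip top 69 mm above the table). Slides along its own y, towards -y for keep-warm; its axes are the warmer's, x pointing from ledge to wells, z up. The well block's face (90 mm high) is 38 mm behind it (+x), the row of pens 93 mm behind it
- warmer: pen warmer, fixed white box, 170 mm (x) by 250 mm (y), origin under its middle. Ledge 45 mm high at x -85 to -15 mm; well block 90 mm high at x -15 to 85 mm with four wells, 29 mm wide and 45 mm deep to the step that bears the pen's shoulder, at x 40, y -84, -28, 28, 84 mm. A pen stands nozzle down in each, its tail 60 mm above the block (150 mm above the table); the colours change places
- brown_pen_mid (a point): dark brown chocolate pen, half-way along its axis (70 mm from nozzle tip and from tail). z runs from nozzle to tail, so up while it stands in the well. Rigid round body, 26 mm diameter, 105 mm long, flat tail; flat shoulder and thin white nozzle 35 mm long; 140 mm in all, about 80 g. Loose fit in its well (1.5 mm all round); it must rise 80 mm to come clear of the block
- brown_pen_nozzle (a point): tip of the brown pen's nozzle, 70 mm from brown_pen_mid along the pen's -z
- brown_pen: the same brown pen; origin at the nozzle tip, z from nozzle to tail
- biscuit_top (a point): middle of the top face of the plain rectangular biscuit, the only undecorated and only rectangular one, 60 x 42 mm (its x and y), 8 mm thick, lying loose on a white plate; z up
- plain_biscuit: the same plain biscuit; origin in the middle of its underside
- plate_a: white plate under the plain biscuit, 170 mm across, 16 mm high, origin under its middle. Leave in place; the two plates may be in either place
- plate_b: the other white plate, same size, with the three iced biscuits. Leave in place
- iced_biscuit0: round biscuit with pink icing, 40 mm across, 9 mm thick, on plate_b; origin under its middle. Leave in place
- iced_biscuit1: round biscuit with dark brown icing, 40 mm across, 9 mm thick, on plate_b; origin under its middle. Leave in place
- iced_biscuit2: round biscuit with yellow icing, 40 mm across, 9 mm thick, on plate_b; origin under its middle. Leave in place
- white_pen: white pen, same shape as the brown one, standing in another well; origin at its nozzle tip. Leave in place
- yellow_pen: yellow pen, same shape as the brown one, standing in another well; origin at its nozzle tip. Leave in place
- pink_pen: pink pen, same shape as the brown one, standing in another well; origin at its nozzle tip. Leave in place
- spatula: rubber spatula with orange-brown handle and white blade, 290 mm long along its x, 17 mm high, beyond the warmer; origin on the table near the middle of its length. Leave in place
- phone: phone lying on the table beyond the plates on the right, 148 x 72 x 8 mm; origin under its middle. Leave in place
Things that resemble listed ones, but are neither listed nor needed, are in the scene too. Leave any green or purple look-alike of the brown_pen alone.

How it is judged:
By the outcome, as a careful person would: the job done as asked, in the order asked, and still so for the second after the job is handed in, while the arm keeps its last pose, push and grip.
It also fails if it takes over 54 s, if anything falls off the work surface, if the arm or the gripper's body presses on something with over 40 N, if the wrist force passes 120 N, or if a joint passes its speed limit or range.

ROBOT

A 6-joint arm with a two-finger parallel gripper is mounted at the origin on the work surface. World frame = base frame: x ahead of the robot, y to its left, z up, the work surface at z = 0. Lengths are in m, angles in rad, forces in N, time in s.
With the tool pointing down it reaches from about 0.325 to 1 m from the base axis. Payload 5.1 kg.
Tool frame: the origin (TCP) lies midway between the tips of the shut fingers; the grasp point (between the pads) lies 19 mm behind it (grasp_offset is the distance from the TCP to the grasp point, in m); z points along the fingers, y is the line along which they close (so a half turn about z gives the same grasp; the last joint's range is limited). The gripper opens to 85 mm and grips with 20 to 120 N. Pads are 22 mm wide; open, the fingers measure 114 mm over their backs; the gripper's body (76 mm by 85 mm) begins 54 mm behind the grasp point. The pads swing forward as they close: fully open they stand 13 mm farther back than shut.
Start: joints at [1.223, 0.124, 1.65, -0, 1.367, -0.083], TCP at [0.17, 0.627, 0.231] pointing down, gripper open.
Joint ranges: [-2.61, 2.61], [-1.02, 2.33], [0.03, 2.71], [-1.35, 4.49], [0.32, 2.68], [-2.91, 2.91]. Speed limits (rad/s): [2.57, 2.57, 3.14, 3.14, 3.14, 3.14].

INTERFACE

Orientations are given as a rotation vector (axis times angle).
In Python, from station import observe, grab_frame, finish_job, spot_in, masks_of, grasp_offset gives the robot as it stands. The module is installed in compiled form; this text tells all that it offers.
- The arm moves only by the tool apply_moves, never from a script. Its arguments are lists of equal length, an entry for each row: "jaw": the gripper command: -1 is shut, 1 is fully open, values between are in proportion; "delta_pos": the shift along the tool's x, y, z in m, a list of three; "turn": the turn about the tool's z in degrees. A call has exactly 10 rows; each row shifts and turns the commanded pose from where the row before left it, along the tool's axes as they then stand; what a row does not reach is not made up. A row lasts 1/12 s, in which the tool goes at most 41.7 mm and 7.16 degrees, less where a joint would pass 70% of its speed; a pose out of reach is approached as far as the arm can. A call with a gripper value outside its range is refused whole. The fingers move at their own pace and stop on an object; "squeeze" is the grip in N (left out, the last holds). Time passes only in rows, so rows that do not move let the fingers close, or fill a call up. It gives the time, the measured TCP pose, the force, the opening and the grip force at its end, in the units of the state.
- observe(): the state, without advancing time (a new reading comes with each control period).
- grab_frame(name): name is "side" or "top" or "wrist"; returns a dict with "image" (480x640x3 uint8, red, green, blue), "range_z" (480x640 float32, m along the optical axis (not along the pixel's ray), 0 where there is no reading), "fx", "fy", "cx", "cy" (pixels), "R" (3x3) and "t" (3): a world point X has camera coordinates R X + t. Camera axes: x right, y down, z forward; pixel columns grow to the right and rows downward; lengths in m; the calibration is good to about 2 mm. The wrist camera is an equidistant fisheye: a pixel r from the principal point sees the ray r / f radians off the axis. A picture is of the moment at which its call begins.
- finish_job(): hands the job in; it is judged then, once.
Trained networks look in a picture, given as the dict that the camera call returned (one of the last four; its "shot" number tells which), for a name from the list of things; names that differ only in an ending like _2 or _b are one class to them, and where a whole thing is asked for, a point or a joint stands for the part that bears it (a point fixed in the world has none). Each returns a list of dicts, best first, with "score" (0 to 1); they miss things now and then, are a little off and sometimes report something else, mostly with a low value. They report only what shows in the picture. A call takes as long as a camera call. They do not tell look-alikes from the thing itself.
- spot_in(query, picture): "point" ([x, y, z] in m, in the coordinates of the camera as it stood for that picture, good to about 4 mm: the middle of the surface that is visible of it).
- masks_of(query, picture): "pixels" (480x640 bool, what is visible of it).
The state is a dict: "t": time; "joint_pos": joint angles; "joint_vel": joint speeds; "tau": joint torques, N m; "tcp_pos": TCP position; "orientation": TCP orientation; "force": force on the tool from outside, world axes, zero at the start; "moment": the same for the moment, N m; "opening": opening from 0.0 (shut) to 1.0 (fully open); "grasp_force": force on a finger pad.
Only numpy, scipy, OpenCV 4.12 (cv2) and the standard library are available. Lean on these libraries where they do the work, as an engineer would, in place of code of your own. Each camera call takes 0.05 s, during which the arm holds its last target. There are 200 camera calls.

## Working session

There is one attempt and no reset: what is moved stays moved. The work goes in short steps, Python scripts to look and compute and a tool call to move; the robot and the scene stay as the last step left them, time stands still between calls to the robot, and variables do not carry over. Pictures are saved under pics/ and viewed, at most 10 in all, crops included, and the job is handed in when it is done.

Besides the shell and the picture viewer there is one more tool, called after "Request:" by a JSON object that holds its "api" and its "payload". apply_moves: Moves the arm, as the interface text tells. Its arguments: {"type":"object","properties":{"jaw":{"type":"array"},"delta_pos":{"type":"array"},"turn":{"type":"array"},"squeeze":{"type":"number"}},"required":["jaw","delta_pos","turn"]}

```bash
mkdir -p pics
cat > h.py <<'E'
import numpy as np, cv2
from station import *
from scipy.spatial.transform import Rotation as Ro
def w(f,p): return np.array(f["R"]).T@(np.array(p)-np.array(f["t"]))
def px(f,u,v):
    z=f["range_z"][int(v),int(u)]
    return w(f,[(u-f["cx"])/f["fx"]*z,(v-f["cy"])/f["fy"]*z,z])
def save(f,n): cv2.imwrite("pics/"+n,cv2.cvtColor(f["image"],cv2.COLOR_RGB2BGR))
def spots(f,qs):
    for q in qs:
        for d in spot_in(q,f)[:3]:
            p=np.array(d["point"]); u=f["fx"]*p[0]/p[2]+f["cx"]; v=f["fy"]*p[1]/p[2]+f["cy"]
            print(q,round(d["score"],2),w(f,p).round(3),"px",int(u),int(v))
E
python3 - <<'E'
from h import *
print(observe(),grasp_offset)
for n in("top","side"):
    f=grab_frame(n);save(f,n+"1.png")
    print(n); spots(f,["heat_grip","warmer","brown_pen","biscuit_top","white_pen","pink_pen","yellow_pen"])
E
```

```text
{'t': 0.0, 'joint_pos': array([ 1.22340298e+00,  1.24543567e-01,  1.65169646e+00,  1.43678769e-05,
        1.36753600e+00, -8.26201471e-02]), 'joint_vel': array([-0.00129315,  0.0001593 , -0.00124166,  0.0010838 , -0.00078799,
       -0.00077287]), 'tau': array([ 1.01886966e-03, -4.23648334e+01, -3.65434170e+01,  6.81039779e-06,
        7.22876939e-03, -2.12964528e-05]), 'tcp_pos': array([0.16992041, 0.62674417, 0.23001488]), 'orientation': array([-0.41463195, -3.11362498,  0.00334544]), 'force': array([0.57261917, 0.04512035, 0.35113529]), 'moment': array([-0.04558446,  0.01209963,  0.05017642]), 'grasp_force': 0.0, 'opening': 1.0005893526386183} 0.0187
top
heat_grip 0.64 [ 0.562 -0.3    0.015] px 425 251
heat_grip 0.49 [0.41  0.266 0.07 ] px 158 326
warmer 0.68 [0.458 0.247 0.089] px 165 301
warmer 0.33 [0.505 0.22  0.143] px 172 275
brown_pen 0.83 [0.611 0.1   0.133] px 235 221
brown_pen 0.82 [0.492 0.069 0.137] px 250 280
brown_pen 0.71 [0.566 0.07  0.136] px 250 243
biscuit_top 0.79 [ 0.559 -0.3    0.014] px 425 252
white_pen 0.67 [0.509 0.331 0.142] px 115 274
pink_pen 0.71 [0.
[... 162 characters left out ...]
324
side
heat_grip 0.7 [ 0.508 -0.097  0.013] px 365 270
heat_grip 0.49 [0.416 0.276 0.069] px 366 406
warmer 0.65 [0.456 0.299 0.049] px 340 417
warmer 0.34 [0.502 0.18  0.125] px 334 331
brown_pen 0.95 [0.619 0.217 0.094] px 266 343
brown_pen 0.9 [0.612 0.113 0.095] px 288 303
brown_pen 0.89 [0.503 0.18  0.128] px 333 330
biscuit_top 0.56 [ 0.557 -0.294  0.013] px 365 212
white_pen 0.92 [0.507 0.349 0.133] px 301 407
white_pen 0.66 [0.501 0.179 0.127] px 334 330
white_pen 0.63 [0.42  0.279 0.073] px 363 405
pink_pen 0.97 [0.508 0.292 0.127] px 311 380
pink_pen 0.58 [ 0.561 -0.295  0.012] px 363 212
yellow_pen 0.62 [0.503 0.234 0.128] px 324 353
yellow_pen 0.2 [0.502 0.178 0.128] px 334 329
```

View pics/top1.png

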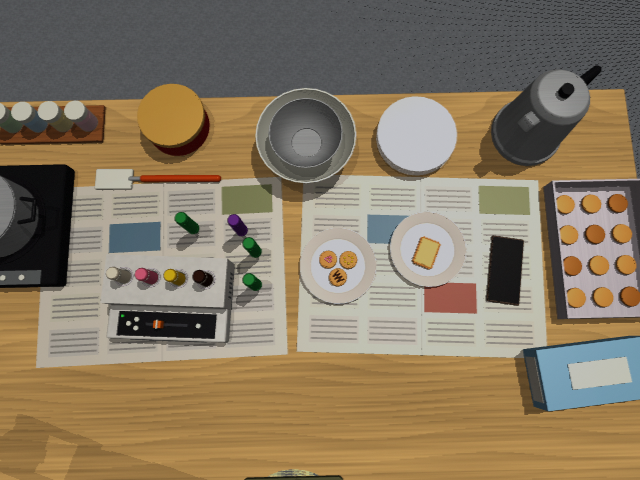

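View pics/side1.png

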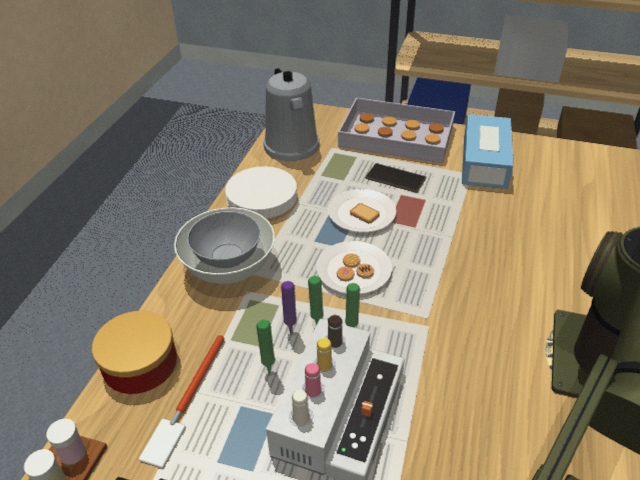

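The top view shows the pens in the warmer as white (118,274), pink (147,275), yellow (174,276) and dark brown (203,278). The orange grip is at (157,324), with three dots at its left (about 130,324) and one dot at its right (198,325), so keep-warm is towards world -y. The brown pen's look-alikes are three green pens at (186,222), (251,246) and (251,281) and a purple one at (237,225). The one meant is (203,278), the only dark brown pen standing in a well. The plain biscuit is the rectangular one at (426,252).

Run:
```python
from h import *
f=grab_frame("top")
cv2.imwrite("pics/crop1.png",cv2.resize(cv2.cvtColor(f["image"][205:350,95:275],cv2.COLOR_RGB2BGR),None,fx=4,fy=4,interpolation=cv2.INTER_CUBIC))
v,u=np.mgrid[:480,:640]; z=f["range_z"]
P=np.stack([(u-f["cx"])/f["fx"]*z,(v-f["cy"])/f["fy"]*z,z],-1); W=(P-f["t"])@np.array(f["R"])
def reg(m): return W[m]
box=(u>95)&(u<240)&(v>240)&(v<350)
for n,lo,hi in(("block",.084,.096),("ledge",.04,.05),("grip",.062,.075)):
    q=reg(box&(W[...,2]>lo)&(W[...,2]<hi))
    print(n,len(q),cv2.minAreaRect((q[:,:2]*1000).astype(np.float32)),q.mean(0).round(4))
q=reg(box&(W[...,2]>.143)&(W[...,2]<.157))
for y in (.33,.275,.22,.165):
    s=q[abs(q[:,1]-y)<.022]; print("tail",len(s),s.mean(0).round(4),s.min(0).round(3),s.max(0).round(3))
bx=(u>405)&(u<450)&(v>230)&(v<275); I=f["image"].astype(int)
m=bx&(I[...,0]-I[...,2]>60); q=reg(m); print("bisc",len(q),cv2.minAreaRect((q[:,:2]*1000).astype(np.float32)),np.median(q[:,2]))
g=box&(v>310)&(v<340)&(I[...,0]-I[...,2]>80); q=reg(g);print("orange",len(q),q.mean(0),q.min(0),q.max(0))
print(Ro.from_rotvec(observe()["orientation"]).as_matrix().round(4))
```

```text
block 4983 ((502.702880859375, 252.8343505859375), (252.25257873535156, 100.56526184082031), 86.62576293945312) [0.5001 0.2494 0.0899]
ledge 3892 ((463.7896728515625, 254.55624389648438), (251.4113006591797, 162.4982147216797), 86.69905090332031) [0.4184 0.2544 0.0453]
grip 174 ((471.5535888671875, 250.01272583007812), (125.17453002929688, 261.5021057128906), 4.8217926025390625) [0.4555 0.2197 0.0687]
tail 143 [0.5117 0.3346 0.1487] [0.5   0.323 0.143] [0.524 0.348 0.153]
tail 141 [0.5087 0.279  0.1488] [0.497 0.268 0.143] [0.521 0.292 0.154]
tail 143 [0.5054 0.2231 0.149 ] [0.494 0.212 0.143] [0.518 0.238 0.156]
tail 141 [0.502  0.1677 0.1494] [0.491 0.156 0.143] [0.514 0.181 0.156]
bisc 605 ((472.78594970703125, -214.0294647216797), (62.17266845703125, 323.464111328125), 45.281436920166016) 0.01378993012502141
orange 45 [0.41482058 0.26242152 0.09209384] [ 0.37973685 -0.07814166  0.06215425] [0.42331285 0.27848678 1.14892443]
[[-9.651e-01  2.617e-01  0.000e+00]
 [ 2.617e-01  9.651e-01  1.000e-04]
 [ 0.000e+00  1.000e-04 -1.000e+00]]
```

View pics/crop1.png

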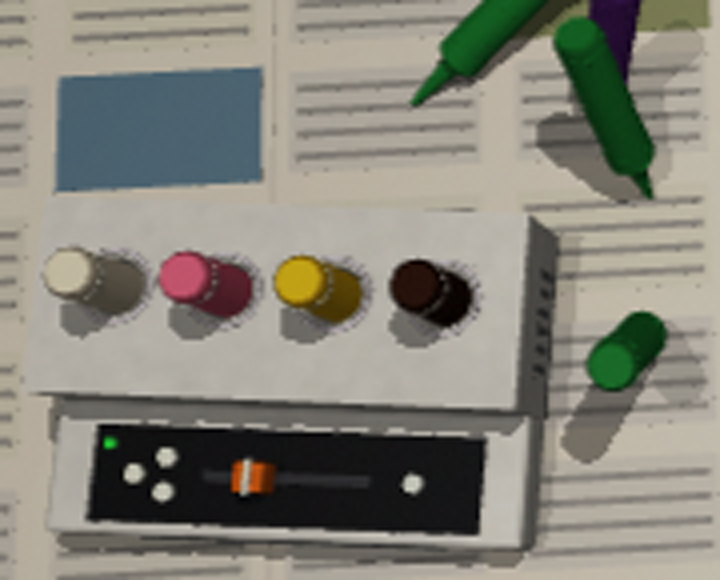

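The crop confirms the dark brown pen in its well at crop (430,290). The orange grip is at (252,477) and the single dot at (412,484), towards -y. I move to the three-dot side of the selector with the fingers shut.

Request:
{"api": "apply_moves", "payload": {"jaw": [-1,-1,-1,-1,-1,-1,-1,-1,-1,-1], "delta_pos": [[0,0,0],[0,0,0],[-0.019,-0.022,0],[-0.019,-0.022,0],[-0.019,-0.022,0],[-0.019,-0.022,0],[-0.019,-0.022,0],[-0.019,-0.022,0],[-0.019,-0.022,0],[-0.019,-0.022,0]], "turn": [-5.9,-5.9,0,0,0,0,0,0,0,0]}}

```text
t: 1.68
tcp_pos: [0.3122, 0.4415, 0.2315]
orientation: [0.092, 3.14, 0.001]
force: [0.0, 0.1, -0.0]
opening: -0.001
grasp_force: 0.0
```

Request:
{"api": "apply_moves", "payload": {"jaw": [-1,-1,-1,-1,-1,-1,-1,-1,-1,-1], "delta_pos": [[-0.019,-0.022,0],[-0.019,-0.022,0],[-0.019,-0.022,0],[-0.019,-0.022,0],[-0.019,-0.022,0],[-0.019,-0.022,0],[0,0,0.02],[0,0,0.02],[0,0,0.02],[0,0,0.02]], "turn": [0,0,0,0,0,0,0,0,0,0]}}

```text
t: 2.52
tcp_pos: [0.4179, 0.304, 0.1508]
orientation: [0.094, 3.139, 0.001]
force: [-0.4, -0.4, -0.1]
opening: -0.0
grasp_force: 0.0
```

Run:
```python
from h import *
f=grab_frame("wrist");save(f,"wrist1.png")
for q in("heat_grip","brown_pen_mid"):
    for d in spot_in(q,f)[:4]: print(q,round(d["score"],2),w(f,d["point"]).round(4))
c=np.array([.4149,.2579]); 
print(observe()["tcp_pos"])
```

```text
heat_grip 0.81 [0.4133 0.2723 0.0698]
brown_pen_mid 0.97 [0.4901 0.1745 0.1088]
brown_pen_mid 0.95 [0.4002 0.0953 0.0192]
[0.41646551 0.30352707 0.14973218]
```

View pics/wrist1.png

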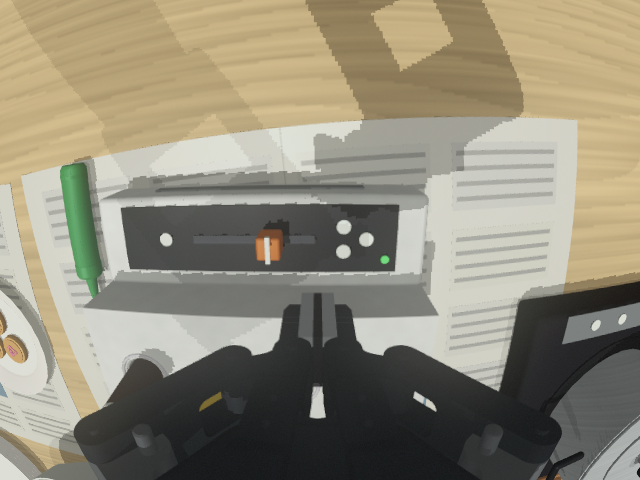

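The wrist view shows the grip at (268,246), just left of the shut fingertips at (318,300), with the three dots to the right and the single dot at (166,240). The gap is about 1 cm, so I descend and push.

Request:
{"api": "apply_moves", "payload": {"jaw": [-1,-1,-1,-1,-1,-1,-1,-1,-1,-1], "delta_pos": [[0,0.003,0.016],[0,0,0.016],[0,0,0.016],[0,0,0.016],[0,0,0.016],[0,0,0.016],[0,0,0],[0,-0.01,0],[0,-0.01,0],[0,0,0]], "turn": [0,0,0,0,0,0,0,0,0,0]}}

```text
t: 3.5
tcp_pos: [0.4175, 0.2865, 0.0571]
orientation: [0.094, 3.138, 0.002]
force: [0.5, 0.1, -0.4]
opening: 0.002
grasp_force: 0.0
```

Request:
{"api": "apply_moves", "payload": {"jaw": [-1,-1,-1,-1,-1,-1,-1,-1,-1,-1], "delta_pos": [[0,-0.005,0],[0,-0.005,0],[0,-0.005,0],[0,-0.005,0],[0,-0.005,0],[0,-0.003,0],[0,0,0],[0,0,0],[0,0,0],[0,0,0]], "turn": [0,0,0,0,0,0,0,0,0,0]}}

```text
t: 4.33
tcp_pos: [0.4143, 0.259, 0.0547]
orientation: [-0.092, -3.139, 0.002]
force: [0.7, 0.3, 0.3]
opening: 0.005
grasp_force: 0.0
```

Request:
{"api": "apply_moves", "payload": {"jaw": [-1,-1,-1,-1,-1,-1,-1,-1,-1,-1], "delta_pos": [[0,-0.003,0],[0,-0.003,0],[0,-0.003,0],[0,-0.002,0],[0,-0.002,0],[0,0,0],[0,0,0],[0,0,0],[0,0,0],[0,0,0]], "turn": [0,0,0,0,0,0,0,0,0,0]}}

```text
t: 5.17
tcp_pos: [0.414, 0.2492, 0.0552]
orientation: [0.095, 3.14, 0.012]
force: [-0.4, 14.6, -6.4]
opening: 0.001
grasp_force: 7.3
```

Run:
```python
from h import *
f=grab_frame("wrist")
for d in spot_in("heat_grip",f)[:2]: print(round(d["score"],2),w(f,d["point"]).round(4))
print(observe()["force"],observe()["tcp_pos"])
```

```text
0.91 [0.4082 0.2277 0.069 ]
[-0.26344681 15.1672457  -6.20082192] [0.41394614 0.24916015 0.05519167]
```

The selector is on its stop: 15 N of reaction, and the grip is at y = 0.228, the predicted end. Next I rise and go above the brown pen.

Request:
{"api": "apply_moves", "payload": {"jaw": [-1,-1,-1,-1,0,0,0,0,0,0], "delta_pos": [[0,0.008,0],[0,0,-0.03],[0,0,-0.03],[0,0,-0.03],[0,0,-0.03],[0,0,-0.03],[-0.0235,-0.02,0],[-0.0235,-0.02,0],[-0.0235,-0.02,0],[-0.0235,-0.02,0]], "turn": [0,0,0,0,0,0,0,0,0,0]}}

```text
t: 6.1
tcp_pos: [0.5047, 0.1675, 0.206]
orientation: [0.092, 3.139, -0.001]
force: [0.7, 0.2, 0.4]
opening: 0.504
grasp_force: 0.0
```

Run:
```python
from h import *
f=grab_frame("wrist");save(f,"wrist2.png")
for q in("heat_grip","brown_pen_mid"):
    for d in spot_in(q,f)[:3]: print(q,round(d["score"],2),w(f,d["point"]).round(4))
o=observe();print(o["tcp_pos"],o["opening"],o["orientation"])
```

```text
heat_grip 0.88 [0.4145 0.2272 0.0718]
brown_pen_mid 0.88 [0.683  0.1533 0.0215]
brown_pen_mid 0.76 [0.5932 0.2286 0.0222]
brown_pen_mid 0.67 [0.4976 0.1681 0.1511]
[0.50470559 0.16719974 0.20534337] 0.4942413028683303 [-9.75223889e-02 -3.13966784e+00  1.48267261e-03]
```

View pics/wrist2.png

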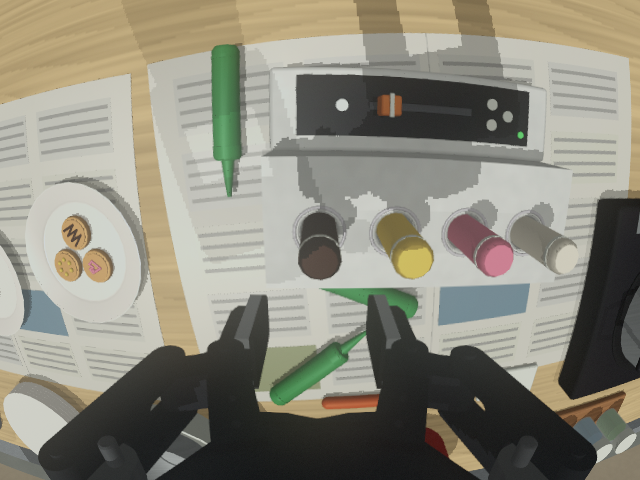

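The wrist view shows the selector at the one-dot end (390,105). The brown tail is at (320,257), centred between the fingers, with clearance to the yellow pen at (405,245). I descend and grip.

Request:
{"api": "apply_moves", "payload": {"jaw": [0,0,0,0,0,0,0,0,0,0], "delta_pos": [[0.0015,0.001,0.013],[0,0,0.013],[0,0,0.013],[0,0,0.013],[0,0,0.013],[0,0,0.013],[0,0,0.013],[0,0,0.013],[0,0,0],[0,0,0]], "turn": [0,0,0,0,0,0,0,0,0,0]}}

```text
t: 7.08
tcp_pos: [0.5056, 0.1709, 0.1048]
orientation: [0.093, 3.133, 0.004]
force: [-1.1, -1.7, 13.5]
opening: 0.497
grasp_force: 5.9
```

Request:
{"api": "apply_moves", "payload": {"jaw": [-1,-1,-1,-1,-1,-1,-1,-1,-1,-1], "delta_pos": [[0,0,0],[0,0,0],[0,0,0],[0,0,0],[0,0,0],[0,0,0],[0,0,-0.004],[0,0,-0.008],[0,0,-0.008],[0,0,0]], "turn": [0,0,0,0,0,0,0,0,0,0], "squeeze": 40}}

```text
t: 7.92
tcp_pos: [0.5035, 0.17, 0.1223]
orientation: [0.092, 3.137, 0.0]
force: [2.2, -1.8, 1.2]
opening: 0.292
grasp_force: 40.0
```

Run:
```python
from h import *
f=grab_frame("side")
cv2.imwrite("pics/side2.png",cv2.resize(cv2.cvtColor(f["image"][270:450,230:430],cv2.COLOR_RGB2BGR),None,fx=3.3,fy=3.3,interpolation=cv2.INTER_CUBIC))
spots(f,["brown_pen","yellow_pen","pink_pen","white_pen"])
```

```text
brown_pen 0.91 [0.684 0.159 0.019] px 248 338
brown_pen 0.89 [0.399 0.1   0.026] px 395 345
brown_pen 0.67 [0.693 0.074 0.022] px 259 305
yellow_pen 0.71 [0.503 0.235 0.127] px 324 354
pink_pen 0.73 [0.507 0.29  0.126] px 312 380
pink_pen 0.26 [0.506 0.349 0.131] px 301 408
white_pen 0.86 [0.508 0.348 0.132] px 300 407
white_pen 0.62 [ 0.502 -0.099  0.014] px 368 270
```

View pics/side2.png

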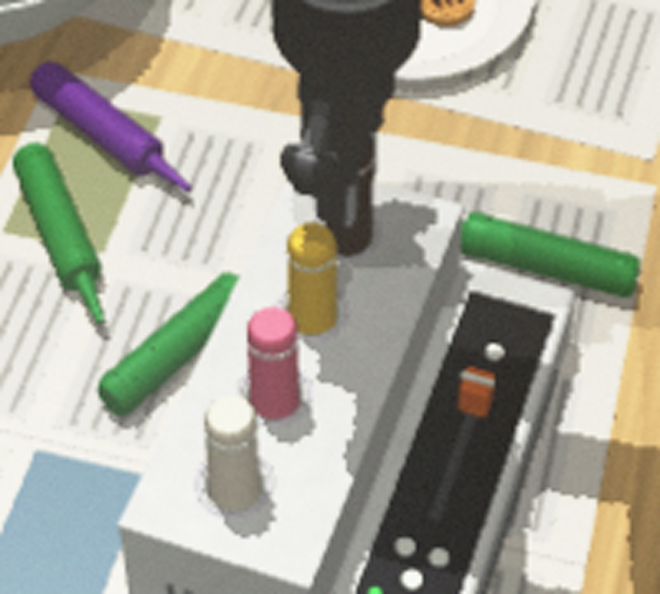

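All three other pens still stand in their wells and the selector is at the one-dot end. The look-alikes now lie on the table, as the first wrist view already showed before I touched anything. I lift the brown pen out and move in front of the block face, where its top edge can pivot the pen in the pads, because the tool itself cannot tilt.

Request:
{"api": "apply_moves", "payload": {"jaw": [-1,-1,-1,-1,-1,-1,-1,-1,-1,-1], "delta_pos": [[0,0,-0.015],[0,0,-0.015],[0,0,-0.015],[0,0,-0.015],[0,0,-0.015],[0,0,-0.015],[0.0185,-0.002,0],[0.0185,-0.002,0],[0.0185,-0.002,0],[0.0185,-0.002,0]], "turn": [0,0,0,0,0,0,0,0,0,0]}}

```text
t: 9.0
tcp_pos: [0.4254, 0.1663, 0.2093]
orientation: [-0.092, -3.135, 0.001]
force: [-0.9, -0.1, 0.1]
opening: 0.292
grasp_force: 40.0
```

```bash
cat >> h.py <<'E'
def dark(f,lo,hi,thr=75):
    """brown/dark + white-nozzle points of the held pen near the box lo..hi"""
    v,u=np.mgrid[:480,:640]; z=f["range_z"]
    P=np.stack([(u-f["cx"])/f["fx"]*z,(v-f["cy"])/f["fy"]*z,z],-1); W=(P-f["t"])@np.array(f["R"])
    return W[((W>lo)&(W<hi)).all(-1)&(z>0)]
E
python3 - <<'E'
from h import *
f=grab_frame("side")
o=observe();t=o["tcp_pos"];print(t,o["orientation"],o["opening"],o["grasp_force"])
cv2.imwrite("pics/side3.png",cv2.resize(cv2.cvtColor(f["image"][200:450,230:450],cv2.COLOR_RGB2BGR),None,fx=2.4,fy=2.4,interpolation=cv2.INTER_CUBIC))
spots(f,["brown_pen_mid","brown_pen_nozzle"])
q=dark(f,[t[0]-.05,t[1]-.03,.07],[t[0]+.05,t[1]+.03,t[2]-.003]);print(len(q),q.min(0),q.max(0))
E
```

```text
[0.42274746 0.16627665 0.20892983] [-9.09588590e-02 -3.13196755e+00  1.27455393e-03] 0.2945363563091791 40.00713720917702
brown_pen_mid 0.94 [0.691 0.156 0.016] px 246 337
brown_pen_mid 0.83 [0.692 0.078 0.02 ] px 259 307
brown_pen_mid 0.77 [0.399 0.103 0.023] px 395 347
brown_pen_nozzle 0.84 [0.593 0.225 0.019] px 280 375
brown_pen_nozzle 0.73 [0.689 0.075 0.02 ] px 261 307
brown_pen_nozzle 0.69 [0.421 0.177 0.181] px 380 319
733 [0.4114376  0.13628124 0.07046618] [0.47272095 0.19591459 0.2049018 ]
```

View pics/side3.png

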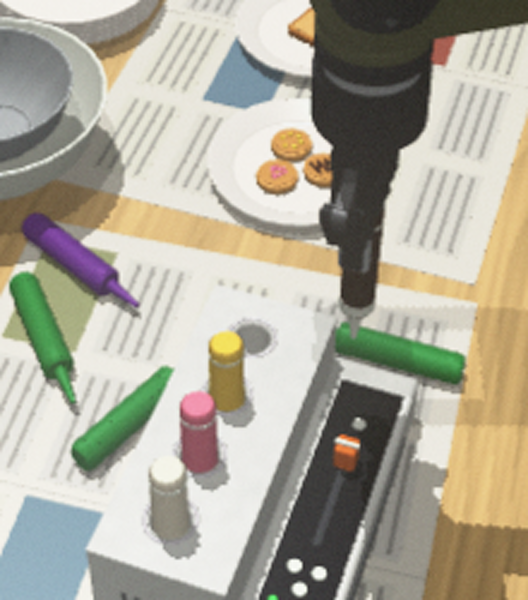

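Request:
{"api": "apply_moves", "payload": {"jaw": [-1,-1,-1,-1,-1,-1,-1,-1,-1,-1], "delta_pos": [[0,0,0.0155],[0,0,0.0155],[0,0,0.0155],[0,0,0.0155],[0,0,0],[-0.006,0,0],[-0.006,0,0],[-0.005,0,0],[-0.005,0,0],[0,0,0]], "turn": [0,0,0,0,0,0,0,0,0,0], "squeeze": 20}}

```text
t: 9.98
tcp_pos: [0.4499, 0.1651, 0.15]
orientation: [-0.093, -3.137, 0.0]
force: [-5.5, -0.2, 1.5]
opening: 0.295
grasp_force: 39.9
```

Request:
{"api": "apply_moves", "payload": {"jaw": [-1,-1,-1,-1,-1,-1,-1,-1,-1,-1], "delta_pos": [[-0.004,0,0.001],[-0.004,0,0.001],[-0.004,0,0.001],[-0.004,0,0.001],[-0.004,0,0.001],[0,0,0],[0,0,0],[0,0,0],[0,0,0],[0,0,0]], "turn": [0,0,0,0,0,0,0,0,0,0], "squeeze": 20}}

```text
t: 10.82
tcp_pos: [0.4715, 0.1642, 0.1473]
orientation: [0.093, 3.138, 0.001]
force: [-4.7, 0.1, 6.0]
opening: 0.294
grasp_force: 40.3
```

Run:
```python
from h import *
f=grab_frame("side")
o=observe();t=o["tcp_pos"];print(t,o["orientation"],o["opening"],o["grasp_force"],o["force"])
a=cv2.cvtColor(f["image"][230:400,300:460],cv2.COLOR_RGB2BGR)
g=grab_frame("wrist");b=cv2.cvtColor(g["image"],cv2.COLOR_RGB2BGR)[:,:]
cv2.imwrite("pics/comb1.png",np.hstack([cv2.resize(a,(376,400),interpolation=cv2.INTER_CUBIC),cv2.resize(b,(424,318)) if 0 else cv2.copyMakeBorder(cv2.resize(b,(424,318)),0,82,0,0,cv2.BORDER_CONSTANT)]))
```

```text
[0.47149837 0.16420761 0.14731285] [9.25248832e-02 3.13775966e+00 1.40415505e-03] 0.2932909514301302 40.31500697135925 [-4.02493175 -0.07018401  6.38566321]
```

View pics/comb1.png

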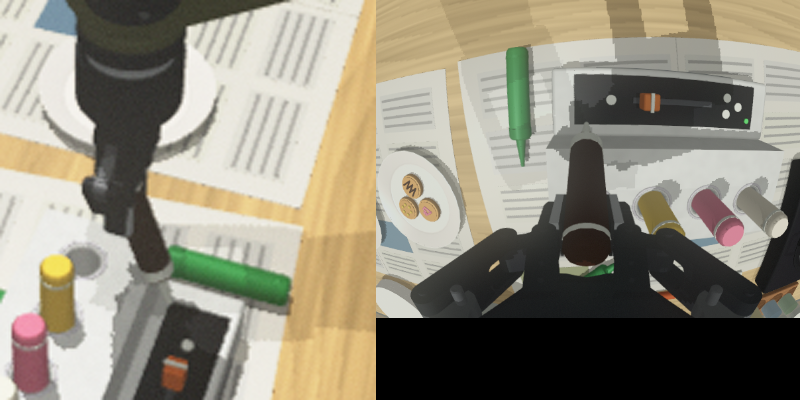

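The side crop shows the pen pivoting on the block edge as planned, tilted about 27 degrees. The wrist view shows the tail at (586,245) between the pads and the body running forward to the ledge. I continue to about 47 degrees.

Request:
{"api": "apply_moves", "payload": {"jaw": [-1,-1,-1,-1,-1,-1,-1,-1,-1,-1], "delta_pos": [[-0.003,0,0.003],[-0.003,0,0.003],[-0.003,0,0.003],[-0.003,0,0.003],[-0.003,0,0.004],[-0.002,0,0.004],[0,0,0],[0,0,0],[0,0,0],[0,0,0]], "turn": [0,0,0,0,0,0,0,0,0,0], "squeeze": 20}}

```text
t: 11.75
tcp_pos: [0.4963, 0.1635, 0.1342]
orientation: [0.091, 3.118, 0.004]
force: [6.3, -2.5, 18.7]
opening: 0.29
grasp_force: 42.1
```

```bash
cat >> h.py <<'E'
def pen(f,g,xa,half=.016):
    """fit pen axis in plane of vertical & xa through grasp point g; from 3D points of camera f. returns points in (s along xa, h up)"""
    v,u=np.mgrid[:480,:640]; z=f["range_z"]
    P=np.stack([(u-f["cx"])/f["fx"]*z,(v-f["cy"])/f["fy"]*z,z],-1); W=(P-f["t"])@np.array(f["R"])-g
    ya=np.array([-xa[1],xa[0],0]); I=f["image"].astype(int).max(-1)
    s,l,h=W@xa,W@ya,W[...,2]
    m=(z>0)&(abs(l)<half)&(np.hypot(s,h)<.14)&(h<-.008)&(s<-.01)
    return np.c_[s[m],l[m],h[m]],I[m]
E
python3 - <<'E'
from h import *
o=observe();t=o["tcp_pos"];print(t,o["orientation"],o["opening"],o["grasp_force"],o["force"])
R=Ro.from_rotvec(o["orientation"]).as_matrix(); g=t-R[:,2]*grasp_offset; xa=-R[:,0]; xa[2]=0
f=grab_frame("side"); q,I=pen(f,g,xa)
b=q[(I<70)]; print(len(q),len(b))
# side-surface centre line fit
c=b[np.abs(b[:,1])<.02]; vx,vy,x0,y0=cv2.fitLine(c[:,[0,2]].astype(np.float32),cv2.DIST_HUBER,0,.01,.01).ravel()
print("tilt deg",np.degrees(np.arctan2(abs(vx),abs(vy))),x0,y0)
E
```

```text
[0.49628697 0.16349686 0.1342127 ] [0.09142576 3.11804463 0.00432389] 0.29018272961832164 42.05092736519873 [ 6.26501802 -2.52490889 18.73440009]
964 435
tilt deg 26.92344 -0.050639294 -0.05671972
```

Request:
{"api": "apply_moves", "payload": {"jaw": [-1,-1,-1,-1,-1,-1,-1,-1,-1,-1], "delta_pos": [[0,0,-0.004],[0,0,-0.006],[0,0,-0.01],[0,0,-0.012],[0,0,-0.012],[0,0,-0.012],[0,0,-0.012],[0,0,0],[0,0,0],[0,0,0]], "turn": [0,0,0,0,0,0,0,0,0,0], "squeeze": 60}}

```text
t: 12.63
tcp_pos: [0.4865, 0.1628, 0.1919]
orientation: [-0.092, -3.14, 0.0]
force: [0.7, -0.4, -1.5]
opening: 0.286
grasp_force: 58.9
```

Run:
```python
from h import *
o=observe();t=o["tcp_pos"];print(t,o["orientation"],o["opening"],o["grasp_force"],o["force"])
R=Ro.from_rotvec(o["orientation"]).as_matrix(); g=t-R[:,2]*grasp_offset; xa=-R[:,0]; xa[2]=0
f=grab_frame("side"); q,I=pen(f,g,xa)
o_=np.argsort(q[:,0])
for lo in np.arange(-.13,0,.01):
    m=(q[:,0]>=lo)&(q[:,0]<lo+.01); 
    if m.sum(): print(round(lo+.005,3),m.sum(),"h",np.percentile(q[m,2],[2,50,98]).round(3),"I",int(np.median(I[m])))
im=f["image"].copy()
def proj(p): c=np.array(f["R"])@p+f["t"]; return int(f["fx"]*c[0]/c[2]+f["cx"]),int(f["fy"]*c[1]/c[2]+f["cy"])
for th,col in((35,(255,0,0)),(45,(0,255,0)),(55,(0,0,255))):
    d=-xa*np.sin(np.radians(th))+np.array([0,0,-np.cos(np.radians(th))])
    cv2.line(im,proj(g),proj(g+.114*d),col,1)
u,v=proj(g); print(u,v)
k=cv2.resize(cv2.cvtColor(f["image"][v-20:v+100,u-50:u+110],cv2.COLOR_RGB2BGR),None,fx=2.45,fy=2.45,interpolation=cv2.INTER_CUBIC)
k2=cv2.resize(cv2.cvtColor(im[v-20:v+100,u-50:u+110],cv2.COLOR_RGB2BGR),None,fx=2.45,fy=2.45,interpolation=cv2.INTER_CUBIC)
cv2.imwrite("pics/comb2.png",np.hstack([k,k2])); print(k.shape)
```

```text
[0.4865481  0.16283949 0.19194623] [-9.23943409e-02 -3.13958780e+00  2.52668393e-04] 0.28637127374564636 58.89492116868496 [ 0.65217156 -0.37910123 -1.47036086]
-0.075 12 h [-0.084 -0.081 -0.075] I 177
-0.065 43 h [-0.078 -0.067 -0.047] I 157
-0.055 96 h [-0.066 -0.045 -0.035] I 152
-0.045 122 h [-0.057 -0.034 -0.021] I 65
-0.035 211 h [-0.131 -0.035 -0.01 ] I 66
-0.025 147 h [-0.124 -0.119 -0.009] I 126
-0.015 100 h [-0.125 -0.121 -0.009] I 216
345 293
(294, 392, 3)
```

View pics/comb2.png

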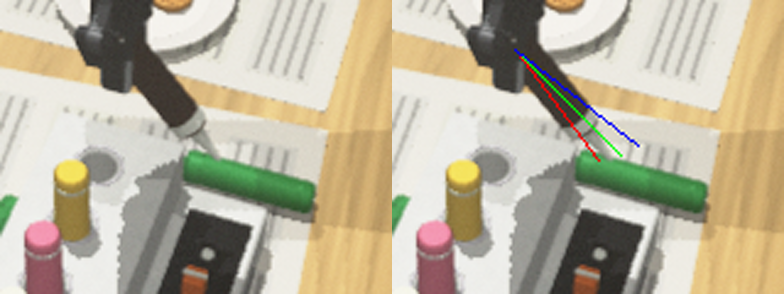

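The view shows the pen clear of the block and tilted, nozzle tip at (213,152), between the drawn 35 and 45 degree lines. I fit a cylinder to get the angle.

```bash
cat >> h.py <<'E'
from scipy.optimize import least_squares
def fitpen(f):
    o=observe();t=o["tcp_pos"];R=Ro.from_rotvec(o["orientation"]).as_matrix(); g=t-R[:,2]*grasp_offset; xa=-R[:,0]; xa[2]=0; xa/=np.linalg.norm(xa)
    q,I=pen(f,g,xa,.018); b=q[(I<95)&(q[:,2]>-.085)&(np.hypot(q[:,0],q[:,2])>.025)]
    def ax(p): th,ph=p[0],p[3]; return np.array([-np.sin(th)*np.cos(ph),np.sin(ph),-np.cos(th)*np.cos(ph)])
    def res(p):
        d=b-[p[1],p[2],0]; a=ax(p); return np.linalg.norm(d-np.outer(d@a,a),axis=1)-.013
    r=least_squares(res,[.7,0,0,0],loss="soft_l1",f_scale=.002)
    a=ax(r.x); c=np.array([r.x[1],r.x[2],0]); 
    L=(q-c)@a; dist=np.linalg.norm((q-c)-np.outer(L,a),axis=1); tip=np.percentile(L[dist<.008],98) if (dist<.008).any() else np.nan
    print("n",len(b),"res",np.median(abs(res(r.x))),"tilt",np.degrees(np.arccos(-a[2])),"lat",np.degrees(r.x[3]),"off",c.round(4),"body end",np.percentile((b-c)@a,98),"tip L",tip)
    T=c+tip*a; ya=np.array([-xa[1],xa[0],0]); tipw=g+T[0]*xa+T[1]*ya+[0,0,T[2]]
    print("tip world",tipw.round(4),"tip-tcp",(tipw-t).round(4), "tcp",t.round(4),"grasp",o["grasp_force"].round(1)); return a
E
python3 - <<'E'
from h import *
fitpen(grab_frame("side"))
E
```

```text
n 279 res 0.0009540137827938923 tilt 37.69247745399182 lat -0.240943541540464 off [-0.008   0.0002  0.    ] body end 0.058373907539372064 tip L 0.10541261264800796Traceback (most recent call last):
  File "<stdin>", line 2, in <module>
  File "h.py", line 39, in fitpen
    print("tip world",tipw.round(4),"tip-tcp",(tipw-t).round(4), "tcp",t.round(4),"grasp",o["grasp_force"].round(1)); return a
                                                                                          ^^^^^^^^^^^^^^^^^^^^^^
AttributeError: 'float' object has no attribute 'round'
```

Request:
{"api": "apply_moves", "payload": {"jaw": [-1,-1,-1,-1,-1,-1,-1,-1,-1,-1], "delta_pos": [[0.008,0,0],[0.008,0,0],[0,0,0.014],[0,0,0.014],[0,0,0.014],[0,0,0.014],[0,0,0.014],[0,0,0],[0,0,0],[0,0,0]], "turn": [0,0,0,0,0,0,0,0,0,0], "squeeze": 30}}

```text
t: 13.57
tcp_pos: [0.4709, 0.164, 0.123]
orientation: [0.092, 3.14, 0.0]
force: [-0.2, -0.1, -1.0]
opening: 0.289
grasp_force: 58.9
```

Request:
{"api": "apply_moves", "payload": {"jaw": [-1,-1,-1,-1,-1,-1,-1,-1,-1,-1], "delta_pos": [[-0.004,0,0],[-0.004,0,0],[-0.003,0,0.001],[-0.003,0,0.001],[-0.003,0,0.001],[-0.003,0,0.001],[-0.002,0,0.001],[0,0,0],[0,0,0],[0,0,0]], "turn": [0,0,0,0,0,0,0,0,0,0]}}

```text
t: 14.4
tcp_pos: [0.4909, 0.1627, 0.1169]
orientation: [-0.093, -3.134, 0.0]
force: [-6.3, 1.3, 3.8]
opening: 0.287
grasp_force: 59.9
```

Request:
{"api": "apply_moves", "payload": {"jaw": [-1,-1,-1,-1,-1,-1,-1,-1,-1,-1], "delta_pos": [[0,0,-0.004],[0,0,-0.008],[0,0,-0.012],[0,0,-0.015],[0,0,-0.015],[0,0,-0.015],[0,0,0],[0,0,0],[0,0,0],[0,0,0]], "turn": [0,0,0,0,0,0,0,0,0,0], "squeeze": 60}}

```text
t: 15.23
tcp_pos: [0.4923, 0.1624, 0.1853]
orientation: [-0.092, -3.139, 0.001]
force: [0.5, 0.3, -1.3]
opening: 0.291
grasp_force: 59.4
```

```bash
sed -i 's/o\["grasp_force"\].round(1)/o["grasp_force"]/' h.py
python3 - <<'E'
from h import *
fitpen(grab_frame("side"))
E
```

```text
n 285 res 0.0008709415673622545 tilt 46.19701238087411 lat -0.24119280196783396 off [-0.0086  0.0003  0.    ] body end 0.05833455210051543 tip L 0.1063504665479154
tip world [0.4071 0.1673 0.1302] tip-tcp [-0.0852  0.0049 -0.0549] tcp [0.4923 0.1624 0.1851] grasp 59.41971234977245
```

Tilt is now 46 degrees. I refine the biscuit's position before moving over.

Run:
```python
from h import *
f=grab_frame("top"); I=f["image"].astype(int); z=f["range_z"]
m=np.zeros((480,640),np.uint8); m[228:280,400:455]=(I[228:280,400:455,0]-I[228:280,400:455,2]>50)
n,l,s,c=cv2.connectedComponentsWithStats(m); k=1+np.argmax(s[1:,4]); v,u=np.nonzero(l==k)
P=np.array([px(f,a,b) for a,b in zip(u,v)]); P=P[abs(P[:,2]-np.median(P[:,2]))<.004]
print(s[k],cv2.minAreaRect((P[:,:2]*1000).astype(np.float32)),np.median(P,0))
spots(f,["biscuit_top","heat_grip","yellow_pen"])
```

```text
[412 236  29  33 611] ((561.0999145507812, -300.9585266113281), (47.53025436401367, 65.46250915527344), 67.16101837158203) [ 0.56058382 -0.30061385  0.01383288]
biscuit_top 0.57 [ 0.561 -0.298  0.014] px 424 252
biscuit_top 0.53 [ 0.569 -0.311  0.011] px 430 248
heat_grip 0.28 [0.745 0.37  0.008] px 127 179
```

Request:
{"api": "apply_moves", "payload": {"jaw": [-1,-1,-1,-1,-1,-1,-1,-1,-1,-1], "delta_pos": [[0,-0.01,0],[-0.003,-0.02,0],[-0.006,-0.025,0],[-0.008,-0.025,0],[-0.008,-0.025,0],[-0.008,-0.025,0],[-0.008,-0.025,0],[-0.008,-0.025,0],[-0.008,-0.025,0],[-0.008,-0.025,0]], "turn": [0,0,0,0,0,0,0,0,0,0]}}

```text
t: 16.32
tcp_pos: [0.544, -0.0728, 0.1862]
orientation: [-0.093, -3.14, 0.0]
force: [0.0, -0.1, -0.5]
opening: 0.287
grasp_force: 59.4
```

Request:
{"api": "apply_moves", "payload": {"jaw": [-1,-1,-1,-1,-1,-1,-1,-1,-1,-1], "delta_pos": [[-0.013,-0.025,0],[-0.013,-0.025,0],[-0.013,-0.025,0],[-0.013,-0.025,0],[-0.013,-0.025,0],[-0.013,-0.025,0],[-0.013,-0.025,0],[-0.012,-0.025,0],[-0.008,-0.016,0],[-0.004,-0.01,0]], "turn": [0,0,0,0,0,0,0,0,0,0]}}

```text
t: 17.15
tcp_pos: [0.6456, -0.306, 0.1858]
orientation: [-0.095, -3.14, 0.0]
force: [0.6, -0.4, -0.8]
opening: 0.292
grasp_force: 59.4
```

Request:
{"api": "apply_moves", "payload": {"jaw": [-1,-1,-1,-1,-1,-1,-1,-1,-1,-1], "delta_pos": [[0,0,0.01],[0,0,0.015],[0,0,0.015],[0,0,0.01],[0,0,0.01],[0,0,0.005],[0,0,0],[0,0,0],[0,0,0],[0,0,0]], "turn": [0,0,0,0,0,0,0,0,0,0]}}

```text
t: 17.98
tcp_pos: [0.6464, -0.3035, 0.1227]
orientation: [0.092, 3.138, -0.002]
force: [0.1, -0.1, -0.2]
opening: 0.29
grasp_force: 59.4
```

Run:
```python
from h import *
f=grab_frame("side"); fitpen(f); g=grab_frame("top"); fitpen(g); spots(f,["brown_pen_nozzle","biscuit_top"]); spots(g,["brown_pen_nozzle","biscuit_top"])
h=grab_frame("wrist")
for q in("brown_pen_nozzle","biscuit_top"):
    for d in spot_in(q,h)[:2]: print(q,round(d["score"],2),w(h,d["point"]).round(4))
r=lambda f,y,x:cv2.resize(cv2.cvtColor(f["image"][y:y+100,x:x+100],cv2.COLOR_RGB2BGR),(400,400),interpolation=cv2.INTER_CUBIC)
cv2.imwrite("pics/final.png",np.hstack([r(f,150,315),r(g,190,380)]))
```

```text
n 165 res 0.0019040279827353401 tilt 47.15381714433815 lat -0.17015988037655594 off [-0.0057  0.0007  0.    ] body end 0.07294780451530186 tip L 0.10625840966460398
tip world [ 0.5628 -0.2983  0.0691] tip-tcp [-0.0835  0.0053 -0.0536] tcp [ 0.6463 -0.3036  0.1226] grasp 59.390591494739056
  return _methods._mean(a, axis=axis, dtype=dtype,
  ret = ret.dtype.type(ret / rcount)
Traceback (most recent call last):
  File "h.py", line 37, in fitpen
    print("n",len(b),"res",np.median(abs(res(r.x))),"tilt",np.degrees(np.arccos(-a[2])),"lat",np.degrees(r.x[3]),"off",c.round(4),"body end",np.percentile((b-c)@a,98),"tip L",tip)
                                                                                                                                             ~~~~~~~~~~~~~^^^^^^^^^^^^
IndexError: index -1 is out of bounds for axis 0 with size 0
```

Request:
{"api": "apply_moves", "payload": {"jaw": [-1,-1,-1,-1,-1,-1,-1,-1,-1,-1], "delta_pos": [[0.001,-0.002,0.006],[0,0,0.006],[0,0,0.006],[0,0,0.004],[0,0,0.001],[0,0,0],[0,0,0],[0,0,0],[0,0,0],[0,0,0]], "turn": [0,0,0,0,0,0,0,0,0,0]}}

```text
t: 18.92
tcp_pos: [0.6449, -0.3053, 0.0988]
orientation: [0.092, 3.14, -0.001]
force: [0.8, 0.8, -1.1]
opening: 0.289
grasp_force: 59.4
```

Run:
```python
from h import *
f=grab_frame("side"); fitpen(f); spots(f,["brown_pen_nozzle","biscuit_top"])
h=grab_frame("wrist")
for q in("brown_pen_nozzle","biscuit_top"):
    for d in spot_in(q,h)[:2]: print(q,round(d["score"],2),w(h,d["point"]).round(4))
r=lambda f,y,x,n:cv2.resize(cv2.cvtColor(f["image"][y:y+n,x:x+n],cv2.COLOR_RGB2BGR),(400,400),interpolation=cv2.INTER_CUBIC)
cv2.imwrite("pics/final.png",np.hstack([r(f,150,315,100),r(h,60,180,300)]))
```

```text
n 160 res 0.0015682980437557456 tilt 45.29496524072414 lat -0.8566148259521879 off [-0.009   0.0006  0.    ] body end 0.06975039830045993 tip L 0.10641719697932021
tip world [ 0.5603 -0.3013  0.0425] tip-tcp [-0.0845  0.004  -0.0562] tcp [ 0.6448 -0.3053  0.0987] grasp 59.390236996114254
brown_pen_nozzle 0.87 [0.397 0.1   0.022] px 396 347
brown_pen_nozzle 0.87 [0.69  0.075 0.021] px 261 306
brown_pen_nozzle 0.82 [0.683 0.164 0.02 ] px 247 340
biscuit_top 0.84 [ 0.56  -0.3    0.013] px 365 211
brown_pen_nozzle 0.77 [ 0.6228 -0.3023  0.119 ]
brown_pen_nozzle 0.67 [ 0.5147 -0.1107  0.0162]
biscuit_top 0.83 [ 0.5558 -0.2983  0.0116]
```

View pics/final.png

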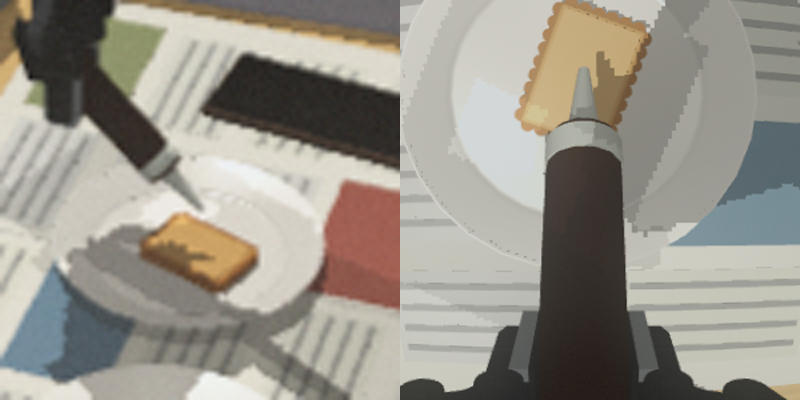

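The left view shows the nozzle tip at (205,210), above the biscuit at (200,245). The right view shows it over the biscuit's middle at (585,75). The fit gives a 45 degree tilt with the tip 29 mm above the biscuit's middle, so I hand in.

```bash
python3 -c "
from station import *
print(finish_job())"
```

```text
the job is handed in; nothing more can be done
None
```

The job is handed in: the selector is at the keep-warm end, and the brown pen is held still at about 45°, nozzle down, about 29 mm above the middle of the plain biscuit. On the way in the gripper pressed on something near the pens with about 13 N, probably the top of the yellow pen, but a check right after showed the other three pens still in their wells.

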